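Seat the cabinet shelf in its notched cleats

TASK

Push the loose shelf home into the cabinet, sliding it along the two cleats until you feel its front edge drop down into the notches behind the front lips. Then press down on the top of the shelf, on its front half, to make sure it is fully seated, and leave it lying flat in the notches. Push and press with the fingers only, never lifting the shelf, and leave the glue bottle, jar, mallet and try square where they are.

Things in the scene. Friction and masses are not known exactly. Their poses are not given: they have to be found in the camera images.
- cabinet: Fixed plywood cabinet, top not fitted: 254 deep (x) x 300 wide (y) x 220 high, dowel stubs 10 higher. Origin on the bench under the shelf's final centre; x from open front to back (the push direction), z up; its yaw varies, 0.95 to 1.7 rad. Walls 15 thick, inner faces at y = +-135, x = -121 to 133; back panel at x = 125. Between the cleats it is open down to z = 55.
- notch (a point): Cabinet frame (0, 0, 172): midway between the two wooden cleats, 20 wide (|y| 115 to 135), fixed inside the walls to carry the shelf. Each has a notch cut in its upper edge: 207 long, x = -103.5 to 103.5, floor at the height of this point. The cleat behind it rises 10 mm to z = 182 (x = 103.5 to 125), a hard stop for the shelf.
- lips (a point): Cabinet frame (-103.5, 0, 182): midway between the two front lips of the cleats, at their rear upper edges. Each lip stands 10 mm above the notch floor, is 11.5 long (x = -115 to -103.5) and 20 wide (|y| 115 to 135).
- shelf: Loose pine board, 200 deep (x) x 262 wide (y) x 18 thick, 0.4 to 0.7 kg, slides at 2 to 6 N, 4 mm play each side. Origin: centre of underside; x from front edge (darker edging) to rear. Starts 45 to 80 mm short of home, sloping about 4 degrees down to the rear, on lips and notch floors; pressing its overhang tips it out. Home: flat, underside at cabinet z = 172, origin within 3.5 mm of x = 0.
- shelf_front (a point): Middle of the upper corner of the shelf's front edge: shelf frame (-100, 0, 18). 202 to 206 mm high at the start; drops about 10 mm as the edge passes the lips; 190 mm high when home.
- shelf_rear (a point): Middle of the upper corner of the shelf's rear edge: shelf frame (100, 0, 18).
- glue: White glue bottle, 60 diameter, 160 high, standing on the bench before the cabinet's right (-y) front corner. Origin at the centre of its base. Leave alone.
- screw_jar: Glass jar with steel lid, 70 diameter, 85 high, standing on the bench behind the cabinet (+x). Origin at the centre of its base. Leave alone.
- mallet: Wooden mallet lying on the bench in front of the cabinet: head 70 x 120 x 60, handle 26 thick, 305 long in all along its x. Origin on the bench. Leave alone.
- square: Try square lying flat on the bench in front of the cabinet: dark wooden stock 115 x 18 x 16, steel blade 30 wide, 150 long, 4 thick. Origin on the bench near its corner. Leave alone.

How it is judged:
On the way, in this order (a step that is already met when the one before it is completed fails the run):
1. the shelf has been pushed along the cleats until its front edge reaches the inside of the lips (within 6 mm of home) (x of shelf in the frame of cabinet above -0.006 m).
2. the fingers press on the top of the shelf, on its front half, with more than 3 N for 0.2 s while it lies down in the notches (contact force between the fingers and shelf above 3 N and x of the grasp point in the frame of shelf between -0.098 and 0 m and z of shelf_front in the frame of cabinet below 0.193 m and angle between shelf's own z axis and vertical below 0.02 rad), for 0.2 s.
At the end, for the whole second after the job is handed in: The shelf lies at rest in the notches of both cleats: origin within 6 mm of the cabinet's x = 0, the middle of its front upper corner 186 to 193 mm high (190 when home), tilted less than 0.02 rad (x of shelf in the frame of cabinet between -0.006 and 0.006 m and z of shelf_front in the frame of cabinet between 0.186 and 0.193 m and angle between shelf's own z axis and vertical below 0.02 rad and linear speed of shelf below 0.01 m/s); the robot touches nothing.
It fails at once if the shelf is lifted (an edge more than about 20 mm above where it slides) or tipped by more than 0.2 rad (z of shelf_front in the frame of cabinet above 0.228 m or z of shelf_rear in the frame of cabinet above 0.212 m or angle between shelf's own z axis and vertical above 0.2 rad).
It fails at once if the shelf falls off its cleats (z of shelf in the frame of cabinet below 0.155 m).
It fails at once if the glue, jar, mallet or try square is moved by more than 30 mm (distance of any of glue, screw_jar, mallet, square from where it was at the start of the episode above 0.03 m).
It also fails if it takes over 45 s, if anything falls off the work surface, if the arm or the gripper's body presses on something with over 40 N, if the wrist force passes 120 N, or if a joint passes its speed limit or range.

ROBOT

A 6-joint arm with a two-finger parallel gripper is mounted at the origin on the work surface. World frame = base frame: x ahead of the robot, y to its left, z up, the work surface at z = 0. Lengths are in m, angles in rad, forces in N, time in s.
With the tool pointing down it reaches from about 0.3 to 0.875 m from the base axis. Payload 6.4 kg.
Tool frame: the origin (TCP) lies midway between the tips of the shut fingers; the grasp point (between the pads) lies 19 mm behind it; y points along the fingers, x is the direction in which the jaws open and shut, and the axes are right-handed (so a half turn about y gives the same grasp; the last joint's range is limited). The gripper opens to 85 mm and grips with 20 to 120 N. Pads are 22 mm wide; open, the fingers measure 114 mm over their backs; the gripper's body (76 mm by 85 mm) begins 54 mm behind the grasp point. The pads swing forward as they close: fully open they stand 13 mm farther back than shut.
Start: joints at [-1.47, 0.181, 1.607, -0, 1.354, -0.206], TCP at [0.174, -0.548, 0.231] pointing down, gripper open.
Joint ranges: [-2.99, 2.99], [-0.89, 2.07], [0.3, 2.58], [-1.14, 4.28], [0, 2.63], [-3.12, 3.12]. Speed limits (rad/s): [2.57, 2.57, 3.01, 3.14, 3.14, 3.14].

INTERFACE

Orientations are given as a unit quaternion [w, x, y, z].
In Python, from bench import ctrl gives the robot as it stands.
- The arm moves only by the tool step_arm, never from a script. Its argument "commands" is a list of rows, each a list of 7 numbers: the turn, a rotation vector about the tool's x, y, z in units of 6 degrees (1.0 is 6 degrees), then the shift along the tool's x, y, z in units of 30 mm (1.0 is 30 mm), then the opening, from 0 (shut) to 1 (fully open). A call has 1 to 10 rows; each row shifts and turns the commanded pose from where the row before left it, along the tool's axes as they then stand; what a row does not reach is not made up. A row lasts 1/10 s, in which the tool goes at most 50 mm and 8.59 degrees, less where a joint would pass 70% of its speed; a pose out of reach is approached as far as the arm can. A call with a number of a shift or a turn outside -1 to 1 is refused whole. A call with a gripper value outside its range is refused whole. The fingers move at their own pace and stop on an object; the grip force is fixed at half the most. Time passes only in rows, so rows that do not move let the fingers close. It gives the time, the measured TCP pose, the force and the opening at its end, in the units of the state.
- ctrl.get_obs(): the state, without advancing time (a new reading comes with each control period).
- ctrl.camera(name): name is "scene" or "top" or "wrist"; returns (picture, depth): 384x512x3 uint8, blue, green, red; 384x512 float32, m along the optical axis (not along the pixel's ray), 0 where there is no reading.
- ctrl.get_calibration(name): a dict with "intrinsics" (3x3 intrinsics, pixels), "R" (3x3) and "t" (3): a world point X has camera coordinates R X + t. Camera axes: x right, y down, z forward; pixel columns grow to the right and rows downward; lengths in m; the calibration is good to about 2 mm. The wrist camera is an equidistant fisheye: a pixel r from the principal point sees the ray r / f radians off the axis. A picture is of the moment at which its call begins: read the wrist's pose just before it. get_calibration takes no time and is no camera call; for the wrist camera it gives the pose at the moment of the call.
- ctrl.hand_in(): hands the job in, once; it reports no verdict.
Trained networks look in the newest picture that a camera, given by its name, has taken for a name from the list of things; names that differ only in an ending like _2 or _b are one class to them, and where a whole thing is asked for, a point or a joint stands for the part that bears it (a point fixed in the world has none). Each returns a list of dicts, best first, with "p" (0 to 1); they miss things now and then, are a little off and sometimes report something else, mostly with a low value. They report only what shows in the picture. A call takes as long as a camera call.
- ctrl.boxes_of(thing, camera): "point" ([x, y, z] in m, in the coordinates of the camera as it stood for that picture, good to about 4 mm: the middle of the surface that is visible of it).
- ctrl.silhouettes(thing, camera): "pixels" (384x512 bool, what is visible of it).
The state is a dict: "time_s": time; "q": joint angles; "dq": joint speeds; "joint_efforts": joint torques, N m; "eef_pos": TCP position; "eef_rot": TCP orientation; "wrist_force": force on the tool from outside, world axes, zero at the start; "torque": the same for the moment, N m; "opening": opening from 0.0 (shut) to 1.0 (fully open).
Only numpy, scipy, OpenCV 4.12 (cv2) and the standard library are available. Lean on these libraries where they do the work, as an engineer would, in place of code of your own. Each camera call takes 0.05 s, during which the arm holds its last target.

## Working session

There is one attempt and no reset: what is moved stays moved. The work goes in short steps, Python scripts to look and compute and a tool call to move; the robot and the scene stay as the last step left them, time stands still between calls to the robot, and variables do not carry over. Pictures are saved under pics/ and viewed, and the job is handed in when it is done.

Besides the shell and the picture viewer there is one more tool, called after "Emit:" by a JSON object that holds its "name" and its "arguments". step_arm: Moves the arm, as the interface text tells. Its arguments: {"type":"object","properties":{"commands":{"type":"array"}},"required":["commands"]}

```bash
mkdir -p pics; ls; cat > h.py <<'E'
import numpy as np,cv2
from bench import ctrl
def snap(name,fn):
    cal=ctrl.get_calibration(name); im,d=ctrl.camera(name); cv2.imwrite('pics/'+fn,im); np.savez('pics/'+fn+'.npz',d=d,**{k:np.array(cal[k]) for k in('intrinsics','R','t')}); return im,d,cal
def world(d,cal):
    K=np.array(cal['intrinsics']);v,u=np.mgrid[:d.shape[0],:d.shape[1]]
    X=np.stack([(u-K[0,2])/K[0,0]*d,(v-K[1,2])/K[1,1]*d,d],-1)
    return (X-np.array(cal['t']).ravel())@np.array(cal['R'])
def proj(P,cal):
    c=np.array(P)@np.array(cal['R']).T+np.array(cal['t']).ravel();p=c@np.array(cal['intrinsics']).T;return p[...,:2]/p[...,2:]
E
python3 - <<'E'
from h import *
o=ctrl.get_obs()
print({k:np.round(v,4) for k,v in o.items()})
for n in('scene','top'):
    im,d,cal=snap(n,n+'1.png')
    print(n,np.round(cal['R'],3).tolist(),np.round(cal['t'],3).tolist(),np.round(cal['intrinsics'],1).tolist())
    for th in('cabinet','shelf','notch','lips','shelf_front','shelf_rear','glue','screw_jar','mallet','square'):
        for b in ctrl.boxes_of(th,n)[:2]:
            p=(np.array(b['point'])-np.array(cal['t']).ravel())@np.array(cal['R']);print(n,th,round(b['p'],2),p.round(3))
E
```

```text
pics
{'time_s': np.float64(0.0), 'q': array([-1.4703,  0.1816,  1.608 ,  0.    ,  1.3538, -0.2063]), 'dq': array([ 0.0002, -0.0005, -0.0011, -0.0007, -0.0014,  0.0013]), 'joint_efforts': array([-9.00000e-04, -4.44877e+01, -3.51337e+01, -4.00000e-04,
        9.10000e-03, -0.00000e+00]), 'eef_pos': array([ 0.1736, -0.5476,  0.2304]), 'eef_rot': array([ 0.571 , -0.57  ,  0.4182, -0.4173]), 'wrist_force': array([-0.0635,  0.4386, -0.4965]), 'torque': array([ 0.0041, -0.0389, -0.0599]), 'opening': np.float64(1.0046)}
scene [[-0.067, 0.998, -0.012], [0.773, 0.044, -0.633], [-0.631, -0.052, -0.774]] [0.011, -0.341, 1.544] [[413.9, 0.0, 257.1], [0.0, 413.9, 187.8], [0.0, 0.0, 1.0]]
scene cabinet 0.63 [0.671 0.131 0.134]
scene shelf 0.69 [0.558 0.035 0.201]
scene notch 0.87 [0.664 0.132 0.128]
scene notch 0.66 [0.555 0.039 0.199]
scene lips 0.76 [0.667 0.128 0.131]
scene shelf_front 0.66 [0.557 0.041 0.194]
scene shelf_rear 0.61 [0.555 0.038 0.196]
scene glue 0.84 [ 0.595 -0.142  0.095]
scene screw_jar 0.76 [0.678 0.291 0.071]
scene mallet 0.94 [ 0.517 -0.319  0.041]
scene mallet 0.69 [0.672 0.131 0.134]
top [[0.016, -1.0, 0.012], [-0.99, -0.017, -0.137], [0.137, -0.01, -0.991]] [0.022, 0.589, 1.349] [[421.4, 0.0, 251.6], [0.0, 421.4, 190.8], [0.0, 0.0, 1.0]]
top cabinet 0.81 [0.63  0.172 0.168]
top cabinet 0.58 [ 0.496 -0.319  0.063]
top notch 0.62 [0.632 0.168 0.168]
top lips 0.81 [0.627 0.165 0.168]
top shelf_front 0.81 [0.549 0.032 0.195]
top shelf_rear 0.64 [0.542 0.037 0.195]
top glue 0.78 [ 0.571 -0.144  0.11 ]
top glue 0.71 [0.634 0.169 0.166]
top screw_jar 0.75 [0.654 0.286 0.085]
top mallet 0.88 [ 0.5   -0.319  0.062]
top square 0.92 [ 0.416 -0.06   0.004]
top square 0.47 [0.545 0.039 0.197]
```

View pics/top1.png

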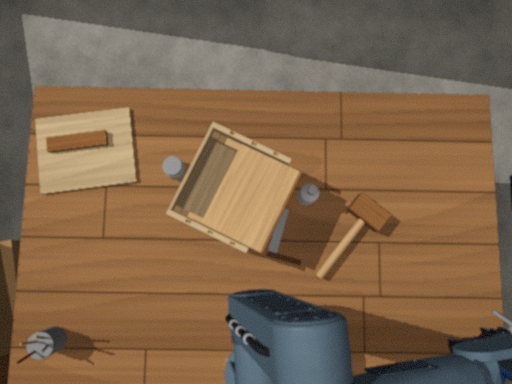

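View pics/scene1.png

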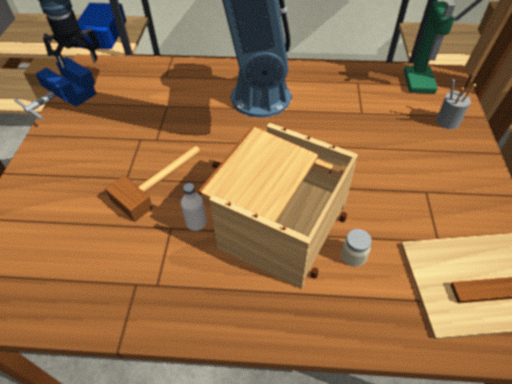

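```bash
python3 - <<'E'
from h import *
for n in('top','scene'):
    z=np.load(f'pics/{n}1.png.npz');W=world(z['d'],z)
    m=(W[...,2]>.188)&(W[...,2]<.215)&(z['d']>0)&(W[...,0]>.35)
    nl,l,st,c=cv2.connectedComponentsWithStats(m.astype(np.uint8))
    i=1+st[1:,4].argmax();mm=l==i;P=W[mm]
    A=np.c_[P[:,:2],np.ones(len(P))];co=np.linalg.lstsq(A,P[:,2],rcond=None)[0]
    r=cv2.minAreaRect(P[:,:2].astype(np.float32)*1000)
    print(n,st[i],'plane',co.round(4),'rect',r,cv2.boxPoints(r).round(1).tolist())
    w=(W[...,2]>.212)&(W[...,2]<.225)&(z['d']>0)&(W[...,0]>.35)
    Q=W[w];r=cv2.minAreaRect(Q[:,:2].astype(np.float32)*1000)
    print('walls',len(Q),r,cv2.boxPoints(r).round(1).tolist())
    im=cv2.imread(f'pics/{n}1.png');im[mm]=im[mm]//2+np.array([0,0,127],np.uint8);im[w]=im[w]//2+np.array([127,0,0],np.uint8);cv2.imwrite(f'pics/{n}1m.png',im)
E
```

```text
top [ 171  128  131  125 6311] plane [-0.0151 -0.0436  0.2081] rect ((568.9901123046875, 74.41957092285156), (293.4421691894531, 271.863037109375), 64.98426055908203) [[383.79998779296875, -1.100000023841858], [630.0999755859375, -116.0], [754.2000122070312, 149.89999389648438], [507.8999938964844, 264.8999938964844]]
walls 1201 ((579.0440063476562, 99.77346801757812), (254.01763916015625, 300.9039001464844), 65.21397399902344) [[389.20001220703125, 47.5], [662.4000244140625, -78.5999984741211], [768.9000244140625, 152.0], [495.70001220703125, 278.20001220703125]]
scene [ 199  126  154   95 6604] plane [-0.0374 -0.0369  0.2187] rect ((560.1255493164062, 78.23092651367188), (289.2113952636719, 273.4185791015625), 64.78413391113281) [[374.79998779296875, 5.599999904632568], [622.2000122070312, -110.80000305175781], [745.4000244140625, 150.8000030517578], [498.0, 267.29998779296875]]
walls 1652 ((575.0579833984375, 102.25267791748047), (254.4182891845703, 305.484619140625), 64.896240234375) [[382.79998779296875, 51.900001525878906], [659.4000244140625, -77.69999694824219], [767.2999877929688, 152.60000610351562], [490.70001220703125, 282.20001220703125]]
```

```bash
cat >> h.py <<'E'
YAW=np.deg2rad(65.1);O=np.array([.5755,.0950])
C=np.array([[np.cos(YAW),np.sin(YAW)],[-np.sin(YAW),np.cos(YAW)]])
def cab(P): P=np.atleast_2d(P);return np.c_[(P[:,:2]-O)@C.T,P[:,2]]
def tcp():
    o=ctrl.get_obs();from scipy.spatial.transform import Rotation as R
    q=o['eef_rot'];M=R.from_quat([q[1],q[2],q[3],q[0]]).as_matrix()
    return o,np.array(o['eef_pos']),M
def shelf(z):
    W=world(z['d'],z);P=cab(W.reshape(-1,3));ok=(z['d'].ravel()>0)
    m=ok&(P[:,2]>.178)&(P[:,2]<.209)&(abs(P[:,1])<100)&(P[:,0]>-190)&(P[:,0]<110)
    Q=P[ok&(P[:,2]>.178)&(P[:,2]<.209)&(abs(P[:,1])<.1)&(P[:,0]>-.2)&(P[:,0]<.12)]
    for y0 in(-.08,-.04,0,.04,.08):
        s=Q[abs(Q[:,1]-y0)<.02]; co=np.polyfit(s[:,0],s[:,2],1)
        print('y',y0,'x',np.percentile(s[:,0],[0,1,99,100]).round(4),'slope',co.round(4),'zfront',np.polyval(co,s[:,0].min()).round(4))
E
python3 - <<'E'
from h import *
for n in('top','scene'):
    z=np.load(f'pics/{n}1.png.npz');print(n);shelf(z)
    W=world(z['d'],z);P=cab(W.reshape(-1,3));k=(P[:,2]>.14)&(P[:,2]<.165)&(P[:,0]<-.13)&(P[:,0]>-.3)&(P[:,1]<-.0)&(P[:,1]>-.2)
    print('glue',np.median(P[k],0),k.sum(), P[k].min(0) if k.any() else 0,P[k].max(0) if k.any() else 0)
o,p,M=tcp();print(p,M.round(3).tolist());
R3=C.copy();print('target tool x in tool coords for +cab y, -cab y',(M.T@np.r_[C[1],0]).round(3),'cabx',(M.T@np.r_[C[0],0]).round(3))
for cx in(-.22,-.165,-.1,-.05):print(cx,O+C.T@[cx,0])
E
```

```text
top
y -0.08 x [-0.1683 -0.1656  0.0299  0.0317] slope [-0.073   0.1929] zfront 0.2052
y -0.04 x [-0.1679 -0.1654  0.0299  0.0315] slope [-0.0702  0.1931] zfront 0.2049
y 0 x [-0.1666 -0.165   0.0309  0.033 ] slope [-0.069   0.1931] zfront 0.2046
y 0.04 x [-0.1671 -0.1643  0.0313  0.0332] slope [-0.0731  0.1929] zfront 0.2051
y 0.08 x [-0.1664 -0.1645  0.0311  0.0329] slope [-0.0748  0.1926] zfront 0.2051
glue [-0.22159503 -0.10547844  0.15999066] 68 [-0.2348515  -0.11936117  0.1488485 ] [-0.20780084 -0.09305313  0.16463215]
scene
y -0.08 x [-0.1658 -0.1638  0.0328  0.0342] slope [-0.073   0.1912] zfront 0.2033
y -0.04 x [-0.1666 -0.1635  0.0329  0.0341] slope [-0.0732  0.1914] zfront 0.2035
y 0 x [-0.1656 -0.1627  0.0335  0.0344] slope [-0.0739  0.1913] zfront 0.2036
y 0.04 x [-0.1651 -0.1622  0.034   0.0349] slope [-0.0754  0.1912] zfront 0.2036
y 0.08 x [-0.1647 -0.1621  0.0345  0.0351] slope [-0.0731  0.1914] zfront 0.2034
glue [-0.21666925 -0.10613198  0.15808996] 107 [-0.2331679  -0.11657954  0.14080711] [-0.20531729 -0.09007081  0.16196747]
[ 0.17368052 -0.54815287  0.23128555] [[0.302, 0.0, 0.953], [-0.953, 0.0, 0.302], [-0.0, -1.0, 0.0]]
target tool x in tool coords for +cab y, -cab y [-0.675  0.    -0.738] cabx [-0.738  0.     0.675]
-0.22 [ 0.48287212 -0.10454968]
-0.165 [ 0.50602909 -0.05466226]
-0.1 [0.53339642 0.0042956 ]
-0.05 [0.55444821 0.0496478 ]
```

View pics/top1m.png

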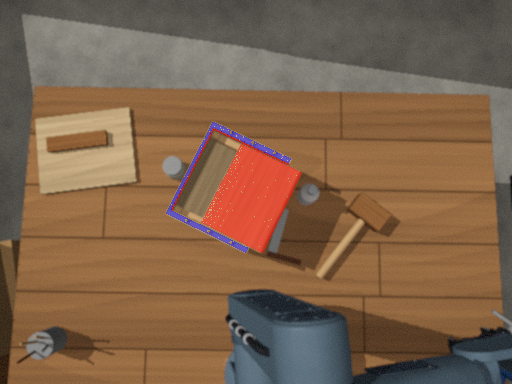

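Emit:
{"name": "step_arm", "arguments": {"commands": [[0,-0.99,0,0,0,0,1],[0,-0.99,0,0,0,0,1],[0,-0.99,0,0,0,0,1],[0,-0.99,0,0,0,0,1],[0,-0.99,0,0,0,0,1],[0,-0.99,0,0,0,0,1],[0,-0.99,0,0,0,0,1],[0,-1.0,0,0,0,0,1],[0,0,0,0,0,0,1]]}}

```text
time_s: 2.0
eef_pos: [0.1737, -0.5482, 0.2313]
eef_rot: [0.691, -0.691, 0.152, -0.152]
wrist_force: [-0.2, 0.2, 0.4]
opening: 0.997
```

Emit:
{"name": "step_arm", "arguments": {"commands": [[0,0,0,0.3,0,1,1],[0,0,0,0.3,0,1,1],[0,0,0,0.3,0,1,1],[0,0,0,0.3,0,1,1],[0,0,0,0.3,0,1,1],[0,0,0,0.3,0,1,1],[0,0,0,0.3,0,1,1],[0,0,0,0.3,0,1,1],[0,0,0,0.3,0,1,1],[0,0,0,0.3,0,1,1]]}}

```text
time_s: 3.0
eef_pos: [0.3822, -0.3127, 0.2315]
eef_rot: [-0.69, 0.69, -0.153, 0.153]
wrist_force: [0.2, -0.5, -0.3]
opening: 1.001
```

```bash
python3 - <<'E'
from h import *
o,p,M=tcp();print(cab(p*1).round(4),p.round(4),(C@M[:2]).round(3).tolist(),M[2].round(3),o['wrist_force'].round(2),o['q'].round(2))
E
```

```text
[[-0.4512  0.0037  0.2315]] [ 0.3822 -0.3127  0.2315] [[-0.002, -0.0, 1.0], [-1.0, -0.0, -0.002]] [ 0. -1. -0.] [ 0.15 -0.48 -0.31] [-0.93 -0.    1.81  0.    1.34 -0.49]
```

Emit:
{"name": "step_arm", "arguments": {"commands": [[0,0,0,0,0,1,1],[0,0,0,0,0,1,1],[0,0,0,0,0,1,1],[0,0,0,0,0,1,1],[0,0,0,0,0,1,1],[0,0,0,0,0,1,1],[0,0,0,0.12,0.2,0.5,1],[0,0,0,0,1,0,1],[0,0,0,0,0.9,0,1],[0,0,0,0,0,0,1]]}}

```text
time_s: 4.0
eef_pos: [0.4642, -0.1367, 0.1649]
eef_rot: [0.691, -0.69, 0.155, -0.15]
wrist_force: [-0.7, 0.4, 0.4]
opening: 1.002
```

```bash
python3 - <<'E'
from h import *
for n in('top','scene','wrist'): snap(n,n+'2.png')
o,p,M=tcp();print(cab(p*1).round(4),p.round(4),o['wrist_force'].round(2),o['q'].round(2))
a=[cv2.imread(f'pics/{n}2.png') for n in('top','scene','wrist')]
cv2.imwrite('pics/c2.png',cv2.resize(a[0][80:290,130:430],(780,546)))
cv2.imwrite('pics/d2.png',cv2.resize(np.hstack([a[1][80:300,100:400],cv2.resize(a[2],(300,220))]),(800,293)))
E
```

```text
[[-2.576e-01 -2.000e-04  1.695e-01]] [ 0.4672 -0.1388  0.1695] [ 0.08 -0.2   1.27] [-0.53  0.05  1.88 -0.    1.21 -0.1 ]
```

View pics/c2.png

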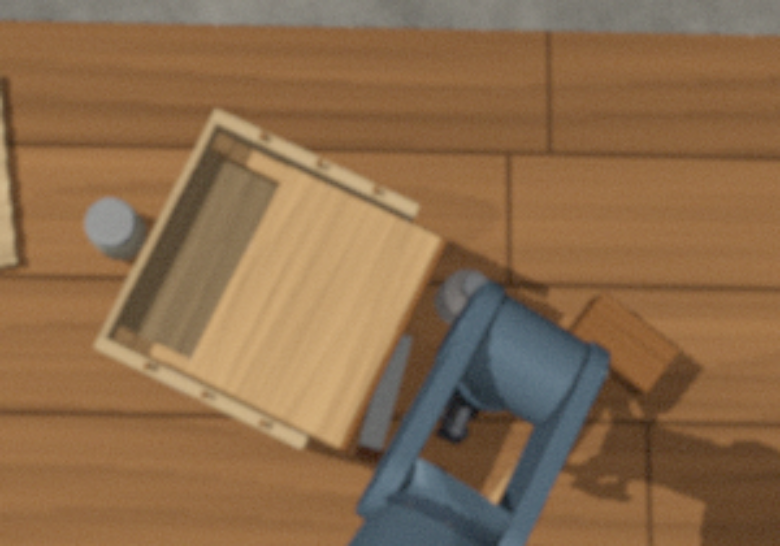

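View pics/d2.png

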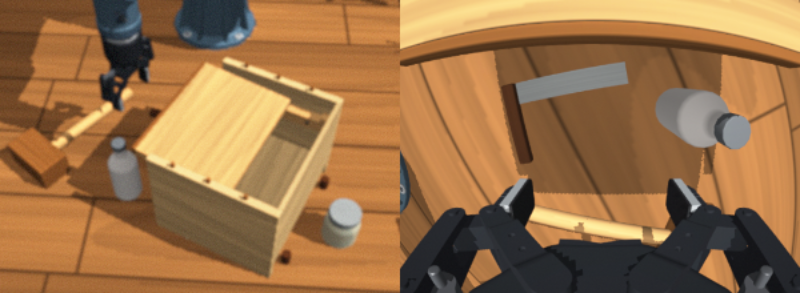

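Emit:
{"name": "step_arm", "arguments": {"commands": [[0,0,0,0,0.05,0.6,1],[0,0,0,0,0,0.6,1],[0,0,0,0,0,0.6,1],[0,0,0,0,0,0.4,1],[0,0,0,0,0,0.1,1],[0,0,0,0,0,0,1]]}}

```text
time_s: 4.75
eef_pos: [0.496, -0.0758, 0.1675]
eef_rot: [-0.69, 0.691, -0.151, 0.152]
wrist_force: [-0.0, -0.4, 0.4]
opening: 1.0
```

Emit:
{"name": "step_arm", "arguments": {"commands": [[0,0,0,0,0,0.2,1],[0,0,0,0,0,0.2,1],[0,0,0,0,0,0.2,1],[0,0,0,0,0,0,1]]}}

```text
time_s: 5.15
eef_pos: [0.5033, -0.0588, 0.1667]
eef_rot: [0.691, -0.69, 0.152, -0.152]
wrist_force: [0.4, 0.1, -0.5]
opening: 0.998
```

```bash
python3 - <<'E'
from h import *
im,d,cal=snap('scene','scene3.png');shelf({'d':d,**{k:np.array(v) for k,v in cal.items() if k in('R','t','intrinsics')}})
snap('wrist','wrist3.png')
o,p,M=tcp();print(cab(p*1).round(4),p.round(4),(C@o['wrist_force'][:2]).round(2),o['wrist_force'][2].round(2))
a=[cv2.imread(f'pics/{n}3.png') for n in('scene','wrist')]
cv2.imwrite('pics/d3.png',cv2.resize(np.hstack([a[0][80:300,100:400],cv2.resize(a[1],(300,220))]),(800,293)))
E
```

```text
y -0.08 x [-0.1557 -0.1529  0.0431  0.044 ] slope [-0.0682  0.1918] zfront 0.2025
y -0.04 x [-0.1752 -0.1658  0.0431  0.0442] slope [-0.0647  0.192 ] zfront 0.2033
y 0 x [-0.1559 -0.1528  0.0434  0.0441] slope [-0.0701  0.1917] zfront 0.2027
y 0.04 x [-0.1809 -0.1753  0.043   0.044 ] slope [-0.0559  0.1921] zfront 0.2023
y 0.08 x [-0.1559 -0.1522  0.0433  0.0438] slope [-0.0695  0.1917] zfront 0.2026
[[-0.1702  0.0007  0.1667]] [ 0.5032 -0.0591  0.1667] [ 0.02 -0.16] 0.35
```

View pics/d3.png

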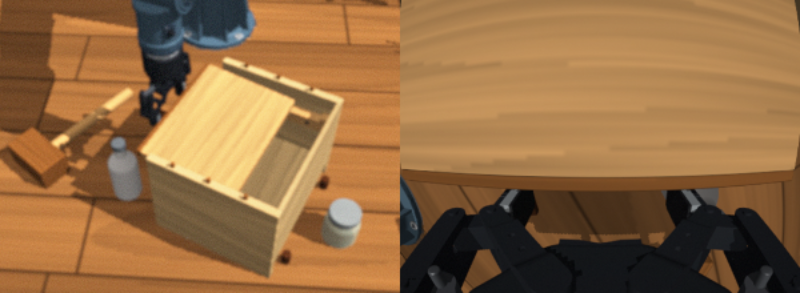

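Emit:
{"name": "step_arm", "arguments": {"commands": [[0,0,0,0,0,0.2,1],[0,0,0,0,0,0.2,1],[0,0,0,0,0,0.2,1],[0,0,0,0,0,0.2,1],[0,0,0,0,0,0.2,1],[0,0,0,0,0,0.2,1],[0,0,0,0,0,0.2,1]]}}

```text
time_s: 5.95
eef_pos: [0.5209, -0.0207, 0.1667]
eef_rot: [-0.691, 0.691, -0.152, 0.152]
wrist_force: [-1.1, -0.4, -1.5]
opening: 0.999
```

```bash
python3 - <<'E'
from h import *
im,d,cal=snap('scene','scene4.png');shelf({'d':d,**{k:np.array(v) for k,v in cal.items() if k in('R','t','intrinsics')}})
o,p,M=tcp();print(cab(p*1).round(4),p.round(4),(C@o['wrist_force'][:2]).round(2),o['wrist_force'][2].round(2))
E
```

```text
y -0.08 x [-0.1142 -0.1117  0.0849  0.086 ] slope [-0.0528  0.1935] zfront 0.1995
y -0.04 x [-0.1337 -0.1251  0.0849  0.0855] slope [-0.0516  0.1935] zfront 0.2004
y 0 x [-0.1146 -0.1117  0.0849  0.0857] slope [-0.0532  0.1935] zfront 0.1996
y 0.04 x [-0.1359 -0.1317  0.0849  0.0854] slope [-0.0455  0.1934] zfront 0.1996
y 0.08 x [-0.1143 -0.1117  0.0847  0.0857] slope [-0.0542  0.1935] zfront 0.1997
[[-0.1271  0.0008  0.1669]] [ 0.5213 -0.02    0.1669] [-0.57 -0.57] 0.69
```

Front edge is riding over the lips; about 14 mm remain. Continuing in small steps.

Emit:
{"name": "step_arm", "arguments": {"commands": [[0,0,0,0,0,0.1,1],[0,0,0,0,0,0.1,1],[0,0,0,0,0,0.1,1],[0,0,0,0,0,0.05,1],[0,0,0,0,0,0,1]]}}

```text
time_s: 6.5
eef_pos: [0.5253, -0.0114, 0.1668]
eef_rot: [0.691, -0.69, 0.152, -0.152]
wrist_force: [-0.1, 0.1, -0.3]
opening: 1.002
```

```bash
python3 - <<'E'
from h import *
im,d,cal=snap('scene','scene5.png');shelf({'d':d,**{k:np.array(v) for k,v in cal.items() if k in('R','t','intrinsics')}})
o,p,M=tcp();print(cab(p*1).round(4),p.round(4),(C@o['wrist_force'][:2]).round(2),o['wrist_force'][2].round(2))
E
```

```text
y -0.08 x [-0.1044 -0.1018  0.0953  0.0959] slope [-0.0496  0.1937] zfront 0.1989
y -0.04 x [-0.1217 -0.1134  0.095   0.096 ] slope [-0.0497  0.1938] zfront 0.1998
y 0 x [-0.1039 -0.1013  0.095   0.0957] slope [-0.0512  0.1937] zfront 0.1991
y 0.04 x [-0.1269 -0.123   0.0949  0.0956] slope [-0.0448  0.1936] zfront 0.1993
y 0.08 x [-0.1033 -0.1011  0.0951  0.0956] slope [-0.0509  0.1937] zfront 0.199
[[-0.1177  0.0006  0.1669]] [ 0.5254 -0.0115  0.1669] [-0.68  0.59] -0.54
```

Emit:
{"name": "step_arm", "arguments": {"commands": [[0,0,0,0,0,0.06,1],[0,0,0,0,0,0.06,1],[0,0,0,0,0,0,1]]}}

```text
time_s: 6.85
eef_pos: [0.5268, -0.0083, 0.1668]
eef_rot: [0.691, -0.691, 0.152, -0.152]
wrist_force: [0.1, -1.9, -1.3]
opening: 1.001
```

```bash
python3 - <<'E'
from h import *
im,d,cal=snap('scene','scene6.png');shelf({'d':d,**{k:np.array(v) for k,v in cal.items() if k in('R','t','intrinsics')}})
o,p,M=tcp();print(cab(p*1).round(4),p.round(4),(C@o['wrist_force'][:2]).round(2),o['wrist_force'][2].round(2))
E
```

```text
y -0.08 x [-0.1011 -0.0983  0.0983  0.099 ] slope [-0.0007  0.1891] zfront 0.1891
y -0.04 x [-0.119  -0.1117  0.0982  0.0988] slope [-0.0098  0.1893] zfront 0.1904
y 0 x [-0.1006 -0.0988  0.0982  0.0989] slope [-0.0005  0.189 ] zfront 0.1891
y 0.04 x [-0.1235 -0.1178  0.0981  0.0989] slope [-0.0077  0.1894] zfront 0.1903
y 0.08 x [-0.1019 -0.0986  0.0982  0.0989] slope [-0.0014  0.189 ] zfront 0.1892
[[-0.1142  0.0007  0.1668]] [ 0.5268 -0.0083  0.1668] [-0.51 -0.43] -0.47
```

Emit:
{"name": "step_arm", "arguments": {"commands": [[0,0,0,0,0,-0.4,1],[0,0,0,0,0,-0.4,1],[0,0,0,0,0,0,1],[0,0,0,0,-0.8,0,1],[0,0,0,0,-0.8,0,1],[0,0,0,0,-0.4,0,0],[0,0,0,0,0,0.8,0],[0,0,0,0,0,0.8,0],[0,0,0,0,0,0.8,0],[0,0,0,0,0,0.5,0]]}}

```text
time_s: 7.9
eef_pos: [0.5534, 0.0499, 0.2265]
eef_rot: [0.691, -0.69, 0.152, -0.152]
wrist_force: [-0.4, -0.7, -0.9]
opening: 0.14
```

Emit:
{"name": "step_arm", "arguments": {"commands": [[0,0,0,0,0,0,0],[0,0,0,0,0,0,0],[0,0,0,0,0,0,0],[0,0,0,0,0.4,0,0],[0,0,0,0,0.3,0,0],[0,0,0,0,0,0,0]]}}

```text
time_s: 8.5
eef_pos: [0.5517, 0.0485, 0.2034]
eef_rot: [-0.69, 0.691, -0.154, 0.151]
wrist_force: [-0.8, -0.6, -0.5]
opening: 0.005
```

```bash
python3 - <<'E'
from h import *
im,d,cal=snap('scene','scene7.png');shelf({'d':d,**{k:np.array(v) for k,v in cal.items() if k in('R','t','intrinsics')}})
snap('wrist','wrist7.png')
o,p,M=tcp();print(cab(p*1).round(4),p.round(4),(C@o['wrist_force'][:2]).round(2),o['wrist_force'][2].round(2),o['opening'])
a=[cv2.imread(f'pics/{n}7.png') for n in('scene','wrist')]
cv2.imwrite('pics/d7.png',cv2.resize(np.hstack([a[0][80:300,100:400],cv2.resize(a[1],(300,220))]),(800,293)))
E
```

```text
y -0.08 x [-0.1016 -0.0984  0.0982  0.099 ] slope [0.0004 0.189 ] zfront 0.189
y -0.04 x [-0.1016 -0.0982  0.0981  0.0987] slope [-0.0012  0.189 ] zfront 0.1891
y 0 x [-0.1011 -0.0987  0.0983  0.0991] slope [-0.0027  0.1893] zfront 0.1895
y 0.04 x [-0.1009 -0.0553  0.0984  0.0989] slope [-0.0028  0.189 ] zfront 0.1893
y 0.08 x [-0.0656 -0.0624  0.0983  0.099 ] slope [0.0004 0.189 ] zfront 0.189
[[-0.0517  0.0011  0.2051]] [0.5527 0.0485 0.2051] [ 0.56 -0.27] 0.34 0.001719365614573586
```

View pics/d7.png

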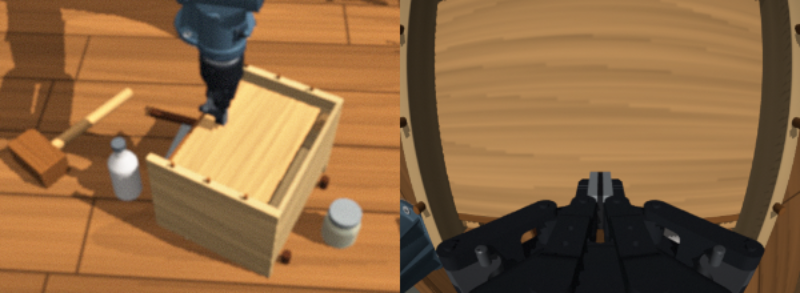

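The shelf is flat in its notches and the closed fingers are 15 mm above its front half. Pressing.

Emit:
{"name": "step_arm", "arguments": {"commands": [[0,0,0,0,0.2,0,0],[0,0,0,0,0.2,0,0],[0,0,0,0,0.06,0,0],[0,0,0,0,0,0,0]]}}

```text
time_s: 9.0
eef_pos: [0.5528, 0.0488, 0.1914]
eef_rot: [-0.691, 0.691, -0.152, 0.152]
wrist_force: [-0.1, -1.2, 0.5]
opening: 0.005
```

Emit:
{"name": "step_arm", "arguments": {"commands": [[0,0,0,0,0.05,0,0],[0,0,0,0,0,0,0]]}}

```text
time_s: 9.2
eef_pos: [0.5532, 0.0487, 0.1905]
eef_rot: [-0.691, 0.691, -0.152, 0.152]
wrist_force: [-0.8, 0.2, -0.0]
opening: 0.002
```

Emit:
{"name": "step_arm", "arguments": {"commands": [[0,0,0,0,0.04,0,0],[0,0,0,0,0,0,0]]}}

```text
time_s: 9.4
eef_pos: [0.5534, 0.0487, 0.1901]
eef_rot: [0.691, -0.691, 0.152, -0.152]
wrist_force: [-1.3, 0.0, 4.6]
opening: 0.003
```

Emit:
{"name": "step_arm", "arguments": {"commands": [[0,0,0,0,0.03,0,0],[0,0,0,0,0,0,0]]}}

```text
time_s: 9.6
eef_pos: [0.5534, 0.0487, 0.19]
eef_rot: [-0.691, 0.691, -0.152, 0.152]
wrist_force: [-4.9, 0.5, 9.8]
opening: -0.004
```

Emit:
{"name": "step_arm", "arguments": {"commands": [[0,0,0,0,0.02,0,0],[0,0,0,0,0,0,0],[0,0,0,0,0,0,0],[0,0,0,0,0,0,0],[0,0,0,0,0,0,0]]}}

```text
time_s: 10.1
eef_pos: [0.5535, 0.0487, 0.19]
eef_rot: [-0.691, 0.691, -0.152, 0.152]
wrist_force: [-6.4, 0.1, 13.5]
opening: -0.005
```

Emit:
{"name": "step_arm", "arguments": {"commands": [[0,0,0,0,-0.1,0,0],[0,0,0,0,-0.5,0,0],[0,0,0,0,-1,0,0],[0,0,0,0,-1,0,0],[0,0,0,0,0,0,0],[0,0,0,0,0,0,0]]}}

```text
time_s: 10.7
eef_pos: [0.5538, 0.0487, 0.2672]
eef_rot: [0.691, -0.69, 0.151, -0.153]
wrist_force: [-0.9, 0.4, -0.7]
opening: -0.002
```

```bash
python3 - <<'E'
from h import *
for n in('scene','top'):
  im,d,cal=snap(n,n+'8.png');shelf({'d':d,**{k:np.array(v) for k,v in cal.items() if k in('R','t','intrinsics')}})
  for th in('glue','screw_jar','mallet','square'):
        for b in ctrl.boxes_of(th,n)[:1]:
            p=(np.array(b['point'])-np.array(cal['t']).ravel())@np.array(cal['R']);print(n,th,round(b['p'],2),p.round(3))
o,p,M=tcp();print(cab(p*1).round(4),p.round(4),o['wrist_force'].round(2),o['time_s'])
a=[cv2.imread(f'pics/{n}8.png') for n in('scene','top')]
cv2.imwrite('pics/d8.png',cv2.resize(np.hstack([a[0][80:300,100:400],a[1][80:300,130:430]]),(800,293)))
E
```

```text
y -0.08 x [-0.1009 -0.0987  0.0982  0.0989] slope [-0.0003  0.189 ] zfront 0.1891
y -0.04 x [-0.1009 -0.0987  0.0984  0.0989] slope [-0.0005  0.1891] zfront 0.1891
y 0 x [-0.102  -0.0987  0.0983  0.0988] slope [-0.0004  0.189 ] zfront 0.189
y 0.04 x [-0.1017 -0.0987  0.0984  0.0993] slope [-0.0008  0.1891] zfront 0.1891
y 0.08 x [-0.1013 -0.0768  0.0983  0.0991] slope [-0.0027  0.189 ] zfront 0.1893
scene glue 0.56 [ 0.595 -0.143  0.096]
scene screw_jar 0.62 [0.679 0.29  0.073]
scene mallet 0.57 [ 0.518 -0.316  0.042]
scene square 0.78 [ 0.376 -0.065  0.004]
y -0.08 x [-0.0815 -0.0017  0.0969  0.097 ] slope [-0.0188  0.1921] zfront 0.1937
y -0.04 x [-0.0953 -0.0952  0.0969  0.097 ] slope [0.0027 0.1901] zfront 0.1898
y 0 x [-0.1025 -0.1014  0.0967  0.0972] slope [-0.0008  0.1901] zfront 0.1902
y 0.04 x [-0.1025 -0.1011  0.0957  0.0973] slope [0.0008 0.1903] zfront 0.1903
y 0.08 x [-0.1019 -0.1005  0.0961  0.0976] slope [0.0004 0.1903] zfront 0.1903
top glue 0.6 [ 0.568 -0.14   0.115]
top screw_jar 0.85 [0.651 0.284 0.088]
top mallet 0.62 [ 0.498 -0.318  0.064]
top square 0.57 [ 0.428 -0.062  0.006]
[[-0.0514  0.0009  0.2654]] [0.553  0.0488 0.2654] [ 0.39  0.7  -0.24] 11.2
```

View pics/d8.png

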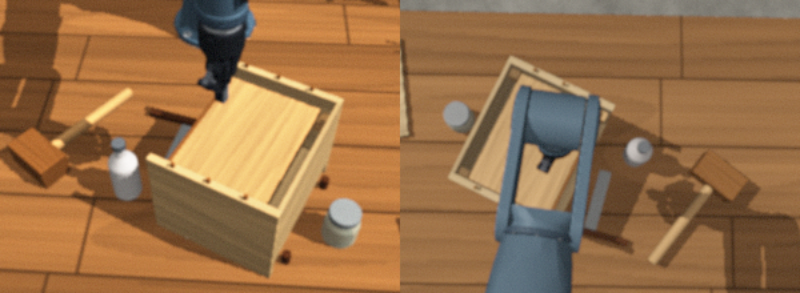

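Shelf flat at about 190 mm and x about −1 to −2.5 mm, arm clear, other things unmoved. Handing in.

```bash
python3 -c "
from bench import ctrl
print(ctrl.hand_in())"
```

```text
the job is handed in; nothing more can be done
None
```

The shelf is home in the cabinet, and I handed the job in at about 11 s of the 45 s allowed; the hand-in reports no verdict.

- **Push:** I pushed the shelf about 65 mm along the cleats with the two open fingertips. Its front edge then dropped behind the lips, with the measured front height going from about 199 to 189 mm.
- **Press:** I pressed down with the shut fingers about 50 mm behind the front edge. The wrist force was about 10 to 13 N for 0.5 s. I then lifted the fingers about 75 mm clear.
- **Last checks:**
  - The shelf lies flat, with a tilt of about 0.003 rad or less in the clear views.
  - Its front upper edge is 189 to 190 mm high.
  - Its position is roughly 1 to 3 mm short of x = 0. The two cameras differ by about 2 mm, which is within calibration error.
- **Other things:** The glue bottle, jar and mallet measured within about 5 mm of where they started. The try square was partly hidden by the arm, so its reading shifted 12 mm in the top view. In the scene view the network had not found it at the start, so there was nothing to compare. Nothing came near it.
- **Disagreement:** The top camera's readings on the shelf's right side (y = −80 mm) were off because the arm hid it; the scene camera was clear there and showed it flat.

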